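# Vent the hat steamer

## Robot

A 6-joint arm with a two-finger parallel gripper is mounted at the origin on the work surface. World frame = base frame: x ahead of the robot, y to its left, z up, the work surface at z = 0. Lengths are in m, angles in rad, forces in N, time in s.
With the tool pointing down it reaches from about 0.35 to 0.85 m from the base axis. Payload 8.1 kg.
Tool frame: the origin (TCP) lies at the very end of the fingers, on their centre line; the grasp point (between the pads) lies 19 mm behind it; z points along the fingers, y is the line along which they close (so a half turn about z gives the same grasp; the last joint's range is limited). The gripper opens to 85 mm and grips with 20 to 120 N. Pads are 22 mm wide; open, the fingers measure 114 mm over their backs; the gripper's body (76 mm by 85 mm) begins 54 mm behind the grasp point. The pads swing forward as they close: fully open they stand 13 mm farther back than shut.
Start: joints at [1.171, 0.13, 1.488, -0, 1.523, -0.085], TCP at [0.186, 0.571, 0.231] pointing down, gripper open.
Joint ranges: [-2.96, 2.96], [-0.89, 2.26], [0.02, 2.5], [-1.34, 4.48], [0, 2.73], [-2.66, 2.66]. Speed limits (rad/s): [2.39, 2.39, 2.79, 3.14, 3.14, 3.14].

## Interface

Orientations are given as a unit quaternion [w, x, y, z].
In Python, from cell import bot gives the robot as it stands. The module is installed in compiled form; this text tells all that it offers. Calls block until the motion is done:
- bot.move_ptp(position, orientation): joint-space move of the TCP to a pose.
- bot.line_to(position, orientation=None, v=0.15, force_limit=None): straight line of the TCP; orientation=None keeps the orientation; v is the mean speed in m/s. With force_limit (N) it stops when the force on the tool has changed by that much, and returns True; else False.
- bot.move_j(angles): joint-space move.
- bot.move_gripper(opening): opening from 0.0 (shut) to 1.0 (fully open); the grip force is fixed at half the most; returns when the fingers have stopped.
- bot.hold(seconds).
- bot.inverse_kinematics(position, orientation): joint angles nearest the present ones, or None.
- bot.get_obs(): the state.
- bot.capture(name): name is "scene" or "top" or "wrist"; returns (picture, depth): 400x640x3 uint8, blue, green, red; 400x640 float32, m along the optical axis (not along the pixel's ray), 0 where there is no reading.
- bot.camera_info(name): a dict with "intrinsics" (3x3 intrinsics, pixels), "dist" ([k1, k2, p1, p2, k3] as OpenCV has them; the pictures are not rectified), "R" (3x3) and "t" (3): a world point X has camera coordinates R X + t. Camera axes: x right, y down, z forward; pixel columns grow to the right and rows downward; lengths in m; the calibration is good to about 2 mm. A picture is of the moment at which its call begins: read the wrist's pose just before it. camera_info takes no time and is no camera call; for the wrist camera it gives the pose at the moment of the call.
A pose or a line that the arm cannot do raises bot.Unreachable and nothing moves.
- bot.close_job(): hands the job in; it is judged then, once.
The state is a dict: "time_s": time; "joint_positions": joint angles; "dq": joint speeds; "joint_efforts": joint torques, N m; "tcp_pos": TCP position; "tool_rot": TCP orientation; "force": force on the tool from outside, world axes, zero at the start; "wrist_torque": the same for the moment, N m; "finger_gap": opening from 0.0 (shut) to 1.0 (fully open); "finger_force": force on a finger pad.
Only numpy, scipy, OpenCV 4.12 (cv2) and the standard library are available. Lean on these libraries where they do the work, as an engineer would, in place of code of your own. Each camera call takes 0.05 s, during which the arm holds its last target. There are 200 camera calls.

## Task

Vent the hat steamer: lift the loose cap off the steam port by its knob and set it down gently, knob up, fully on the round cork mat. Then raise the steamer's sprung cover by its pull bar until the red pointer is level with the orange index on the quadrant, and finish while still holding it there, because the spring would shut it; never let the cover snap shut, do not shift the index, and leave the hat block, the bottle and the jar where they stand.

Things in the scene. Friction and masses are not known exactly. Their poses are not given: they have to be found in the camera images.
- steamer: Stainless box, 240 deep (its x) x 280 wide (its y) x 126 mm high without the cover, fixed to the bench. Origin: centre of its underside, on the bench; its x axis points level from the front (pull-bar side, thermostat) to the hinge at the back, z up. The white quadrant stands on its +y end, at y = 148 mm, reaching 245 mm above the bench.
- cover (a joint): Angle of the steamer's hinged cover in rad: 0 shut, growing as its front rises, stop at 1.25. The cover is a steel plate 245 x 276 x 8 mm of about 0.8 kg, hinged along the steamer's back top edge (hinge 125 mm behind the steamer's origin and 130 mm above the bench, parallel to the steamer's y). A spring and its weight pull it shut: about 6 N at the pull bar when shut, about 8 N at 0.7 rad.
- cover_bar (a point): Middle of the cover's pull bar: round black grip, 16 mm in diameter, 116 mm long, lying parallel to the steamer's y. It stands 40 mm out in front of the cover's front edge on two arms at 70 mm either side; 291 mm from the hinge, at the hinge's height (130 mm above the bench) when shut. It can turn between the pads of a gripper that stays upright. Axes turn with the cover: x from bar to hinge.
- cover_hinge (a point): Middle of the cover's hinge line, at its axis.
- cover_pointer (a point): Inner tip of the red pointer on the cover's +y edge, 111 mm from the hinge axis, at y = 157 mm from the steamer's middle. Level with the hinge when the cover is shut; its axes turn with the cover.
- index (a joint): Angle in rad at which the orange index is clamped on the quadrant, on the same scale as the cover's angle: the red pointer is level with the index when both angles are equal. Between 0.40 and 0.70; clamped, it stays where it is.
- index_tip (a point): Outward tip of the orange index (a 22 x 16 x 12 mm block with a nose) on the quadrant, 111 mm from the hinge axis, at y = 157 mm from the steamer's middle: the red pointer's tip meets it when level. Its axes turn with the index.
- cap: Loose round steel cap, 108 mm across, about 0.26 kg, standing in the port on top of the cover. Origin: centre of the underside of its spigot (70 mm across, 9 mm deep, the foot it stands on when set down); z up through the knob; whole height 62 mm. The port is a collar 92 mm across, 12 mm high, and the spigot goes 9 mm into it; when shut the cap's origin is 137 mm above the bench.
- cap_knob (a point): Middle of the cap's black knob: round, 32 mm in diameter from 41 to 56 mm above the cap's origin, stem 16 mm thick below 36 mm, domed top of the cap at 26 mm. This point is 49 mm above the cap's origin.
- mat: Round cork mat, 160 mm across, 5 mm thick, fixed flat on the bench, left or right of the steamer. Origin: centre of its underside.
- hat_block: Wooden hat block on its foot, 132 mm across, 121 mm high, on the other side of the steamer from the mat. Bystander. Origin: centre of its underside.
- bottle: Clear glue bottle with a blue cap, 58 mm across, 115 mm high. Bystander. Origin: centre of its underside.
- jar: Small glass jar with a white lid, 64 mm across, 75 mm high. Bystander. Origin: centre of its underside.

How it is judged:
By the outcome, as a careful person would: the job done as asked, in the order asked, and still so for the second after the job is handed in, while the arm keeps its last pose, push and grip.
It also fails if it takes over 61 s, if anything falls off the work surface, if the arm or the gripper's body presses on something with over 40 N, if the wrist force passes 120 N, or if a joint passes its speed limit or range.

## Working session

There is one attempt and no reset: what is moved stays moved. The work goes in short steps, each a Python script; the robot and the scene stay as the last script left them, time stands still between calls to the robot, and variables do not carry over. Pictures are saved under pics/ and viewed, at most 10 in all, crops included, and the job is handed in when it is done.

```bash
mkdir -p pics
cat > h.py <<'E'
import numpy as np, cv2
from cell import bot
def cam(name,save=None):
    ci=bot.camera_info(name); im,d=bot.capture(name)
    if save: cv2.imwrite(save,im)
    return im,d,{k:np.array(v,float) for k,v in ci.items() if k in("intrinsics","dist","R","t")}
def ray(ci,u,v):
    p=cv2.undistortPoints(np.array([[[u,v]]],float),ci["intrinsics"],ci["dist"])[0,0]
    return -ci["R"].T@ci["t"], ci["R"].T@np.array([p[0],p[1],1.])
def at_z(ci,u,v,z):
    o,r=ray(ci,u,v); return o+r*(z-o[2])/r[2]
def at_d(ci,u,v,d):
    o,r=ray(ci,u,v); return o+r*d
def cloud(ci,d):
    v,u=np.mgrid[0:d.shape[0],0:d.shape[1]]
    p=cv2.undistortPoints(np.stack([u,v],-1).reshape(-1,1,2).astype(float),ci["intrinsics"],ci["dist"])[:,0]
    c=np.c_[p,np.ones(len(p))]*d.reshape(-1,1)
    return ((c-ci["t"])@ci["R"]).reshape(*d.shape,3)
E
python3 - <<'E'
from h import *
for n in("scene","top"):
    im,d,ci=cam(n,f"pics/{n}0.png"); np.savez(f"{n}0.npz",im=im,d=d,**ci)
    print(n,-ci["R"].T@ci["t"],ci["R"][2])
o=bot.get_obs();print(o["time_s"],o["tool_rot"],o["finger_gap"])
E
```

```text
scene [1.21558449 0.15659331 0.88262316] [-0.61113697 -0.14407377 -0.77830223]
top [0.46459086 0.01231604 0.9842847 ] [ 0.16833976  0.01045138 -0.98567362]
0.1 [-2.15563891e-04  1.56767008e-01  9.87635245e-01 -8.25426502e-04] 0.9968804053321887
```

View pics/scene0.png

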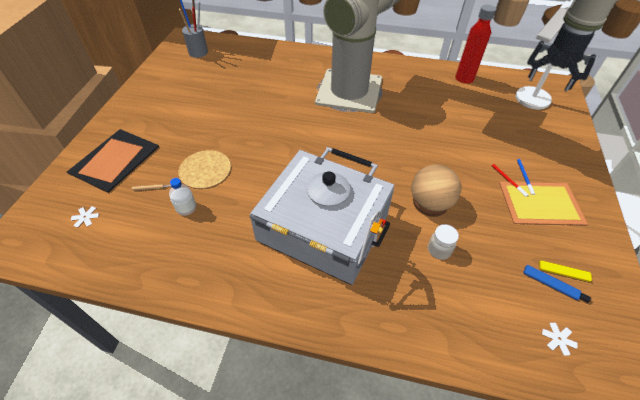

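View pics/top0.png

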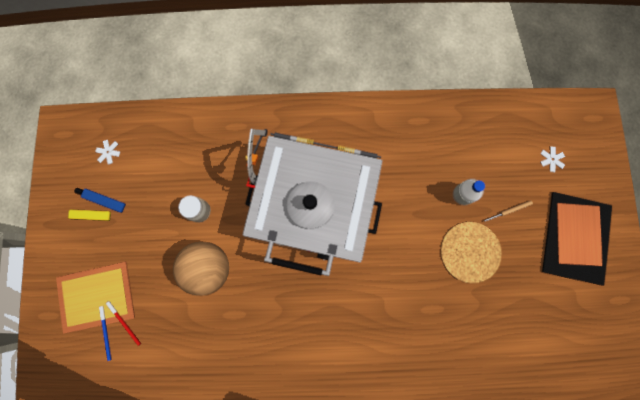

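Scene: the steamer's front faces the robot, slightly turned. In the top view the knob is at (310,202), the bar runs from (268,262) to (325,272), the mat is at (472,252), and the quadrant is near (253,160). Next I'll enlarge the quadrant and bar area.

Run:
```python
import cv2,numpy as np
t=cv2.imread("pics/top0.png")[120:280,230:390];s=cv2.imread("pics/scene0.png")[205:265,350:410]
a=cv2.resize(t,(560,560),interpolation=cv2.INTER_CUBIC)
b=cv2.resize(s,(240,240),interpolation=cv2.INTER_CUBIC)
o=np.zeros((560,800,3),np.uint8);o[:,:560]=a;o[:240,560:]=b
cv2.imwrite("pics/crop1.png",o)
from h import *
z=np.load("top0.npz");ci={k:z[k] for k in("intrinsics","dist","R","t")};P=cloud(ci,z["d"])
print("mat",at_z(ci,472,252,.005),P[252,472],"mat edges",at_z(ci,441,252,.005),at_z(ci,502,252,.005))
print("knob",at_z(ci,310,202,.193),P[202,310])
for u,v in((268,262),(325,272)): print(at_z(ci,u,v,.135),P[v,u])
# orange mask for mat centroid
hsv=cv2.cvtColor(z["im"],cv2.COLOR_BGR2HSV)
# cover plane: points z in .128-.14 -> min area rect
m=(abs(P[...,2]-.134)<.006)&(z["d"]>0); m[:,:230]=0;m[:,400:]=0
m8=cv2.morphologyEx(m.astype(np.uint8),cv2.MORPH_OPEN,np.ones((9,9)))
q=P[m8>0][:,:2].astype(np.float32);r=cv2.minAreaRect(q);print(r,len(q)); print(cv2.boxPoints(r))
```

```text
mat [ 0.4952674  -0.36774182  0.005     ] [ 0.49526583 -0.36772241  0.00505   ] mat edges [ 0.49810743 -0.28607474  0.005     ] [ 0.4923694  -0.44765691  0.005     ]
knob [0.60678393 0.04389746 0.193     ] [0.60601211 0.04372603 0.1972951 ]
[0.48301831 0.14396776 0.135     ] [ 4.85954333e-01  1.64943642e-01 -3.15335223e-04]
[0.45741566 0.01642036 0.135     ] [0.45740971 0.01642377 0.13429456]
((0.6351655721664429, 0.0391322523355484), (0.27625638246536255, 0.2567920684814453), 75.84492492675781) 10404
[[ 0.47688913 -0.06340311]
 [ 0.7258843  -0.1262009 ]
 [ 0.793442    0.14166762]
 [ 0.5444468   0.2044654 ]]
```

View pics/crop1.png

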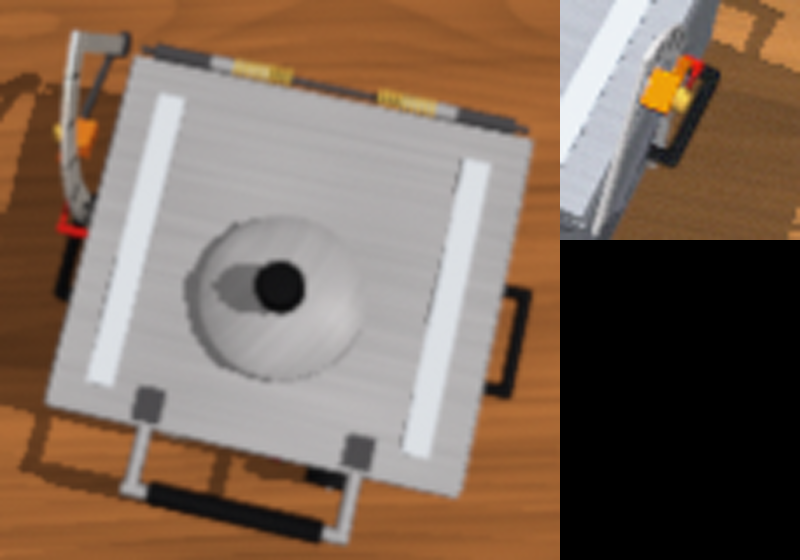

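```bash
cat >> h.py <<'E'
from scipy.spatial.transform import Rotation as Rn
def rot(q): return Rn.from_quat(np.r_[q[1:],q[0]])
def quat(R): q=R.as_quat(); return np.r_[q[3],q[:3]]
def down(yaw): # tool z down, tool y along world angle yaw
    y=np.array([np.cos(yaw),np.sin(yaw),0]);z=np.array([0,0,-1.]);return quat(Rn.from_matrix(np.c_[np.cross(y,z),y,z]))
E
python3 - <<'E'
from h import *
z=np.load("top0.npz");ci={k:z[k] for k in("intrinsics","dist","R","t")}
A,B=at_z(ci,272.3,260,.136),at_z(ci,321.4,272.3,.136);print("bar",A,B,(A+B)/2,np.linalg.norm(A-B),np.degrees(np.arctan2(*(A-B)[:2][::-1]))-90)
s=np.load("scene0.npz");cs={k:s[k] for k in("intrinsics","dist","R","t")}
for z_,c,(u0,u1,v0,v1) in((z,ci,(240,265,140,190)),(s,cs,(365,395,215,245))):
    P=cloud(c,z_["d"]);h=cv2.cvtColor(z_["im"],cv2.COLOR_BGR2HSV)
    m=(h[...,1]>200)&(h[...,2]>180)&(h[...,0]>8)&(h[...,0]<22);k=np.zeros_like(m);k[v0:v1,u0:u1]=1
    q=P[m&k&(z_["d"]>0)];print(len(q),np.median(q,0),q.min(0),q.max(0))
o=bot.get_obs();w=bot.camera_info("wrist");R=rot(o["tool_rot"]).as_matrix();C=-np.array(w["R"]).T@w["t"]
print("cam in tool",R.T@(C-o["tcp_pos"]),"\n",np.array(w["R"])@R,w["intrinsics"])
E
```

```text
bar [0.48720918 0.13406993 0.136     ] [0.45698745 0.02446324 0.136     ] [0.47209832 0.07926659 0.136     ] 0.11369687541664462 -15.415068782469149
23 [0.71674049 0.1680914  0.17404876] [0.70660126 0.16463022 0.16944531] [0.72305966 0.17162354 0.17812842]
74 [0.71326749 0.17398989 0.17404836] [0.66007863 0.16452695 0.13402543] [0.72614322 0.18478268 0.18077688]
cam in tool [ 0.07787069 -0.00052938 -0.14320674] 
 [[ 2.21599486e-04  9.99999360e-01  1.10924977e-03]
 [-9.53403483e-01  5.45932174e-04 -3.01697698e-01]
 [-3.01698110e-01 -9.90706542e-04  9.53402994e-01]] [[289.27282768   0.         319.69825265]
 [  0.         289.27282768 206.07745859]
 [  0.           0.           1.        ]]
```

```bash
cat > look.py <<'E'
from h import *
def look(tgt,cands,rolls=np.radians(np.arange(0,360,30))):
    o=bot.get_obs();w=bot.camera_info("wrist");R=rot(o["tool_rot"]).as_matrix();Rc=np.array(w["R"]);C=-Rc.T@w["t"]
    ct=R.T@(C-o["tcp_pos"]);M=Rc@R;best=None;q0=np.array(o["joint_positions"])
    for c in cands:
        f=tgt-c;f/=np.linalg.norm(f);r=np.cross(f,[0,0,1]);r/=np.linalg.norm(r);B=np.stack([r,np.cross(f,r),f])
        for a in rolls:
            Rt=(Rn.from_euler('z',a).as_matrix()@B).T@M;p=c-Rt@ct
            if p[2]<.2: continue
            q=bot.inverse_kinematics(p,quat(Rn.from_matrix(Rt)))
            if q is None: continue
            s=np.abs(np.array(q)-q0).max()
            if best is None or s<best[0]: best=(s,p,quat(Rn.from_matrix(Rt)),c,np.degrees(a),q)
        if best is not None: break
    return best
E
python3 - <<'E'
from look import *
t=np.array([.71,.17,.17])
b=look(t,[np.array(c) for c in([.66,.45,.36],[.62,.45,.38],[.6,.42,.42],[.64,.38,.42])])
print(b)
if b:
    bot.move_ptp(b[1],b[2]); im,d,ci=cam("wrist","pics/w1.png");np.savez("w1.npz",im=im,d=d,**ci);print(bot.get_obs()["time_s"])
E
```

```text
(np.float64(0.9059086422153582), array([0.68708332, 0.3021503 , 0.29691866]), array([ 0.25439342,  0.60563543,  0.72348841, -0.21225984]), array([0.66, 0.45, 0.36]), np.float64(180.0), array([ 0.62204012,  0.8439094 ,  0.58325694, -0.65576105,  1.9576322 ,
        0.26598334]))
2.1833
```

View pics/w1.png

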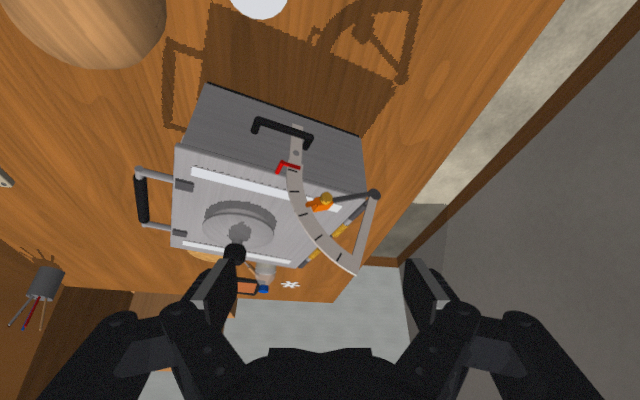

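The view is upside down: red pointer near (287,166), orange index near (320,203), hinge pin at (375,193). I'll enlarge it.

Run:
```python
import cv2
t=cv2.imread("pics/w1.png")[145:245,265:395]
cv2.imwrite("pics/crop2.png",cv2.resize(t,(780,600),interpolation=cv2.INTER_CUBIC))
```

```text
(no output)
```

View pics/crop2.png

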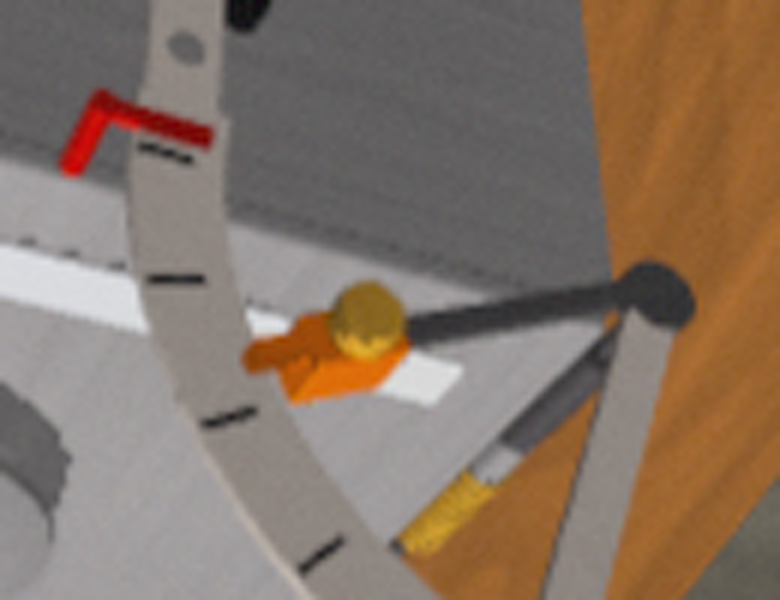

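```bash
cat > fit.py <<'E'
from h import *
from scipy.optimize import least_squares
def ld(f): z=np.load(f); return {k:z[k] for k in("intrinsics","dist","R","t")}
T,W=ld("top0.npz"),ld("w1.npz")
def c1(u,v): return (230+u/3.5,120+v/3.5)
def c2(u,v): return (265+u/6,145+v/6)
obs=[(T,c1(47,403),(-.126,.138,.134)),(T,c1(460,497),(-.126,-.138,.134)),(T,c1(135,57),(.119,.138,.134)),(T,c1(532,140),(.119,-.138,.134)),
 (T,c1(148,491),(-.166,.058,.133)),(T,c1(320,533),(-.166,-.058,.133)),
 (W,c2(212,136),(.014,.157,.130)),(W,c2(248,360),None)]
def res(p):
    r=[];R=Rn.from_euler('z',p[2]).as_matrix()
    for c,uv,X in obs:
        if X is None: X=(.125-.111*np.cos(p[3]),.157,.130+.111*np.sin(p[3]))
        w=R@np.array(X)+[p[0],p[1],0]
        q=cv2.projectPoints(w[None],cv2.Rodrigues(c["R"])[0],c["t"],c["intrinsics"],c["dist"])[0].ravel()
        r+=list(q-uv)
    return np.array(r)
def fit():
    s=least_squares(res,[.63,.04,-.25,.5],loss='soft_l1');return s.x
if __name__=="__main__":
    x=fit();print(x);print(res(x).reshape(-1,2).round(2));R=Rn.from_euler('z',x[2]).as_matrix()
    for n,X in(("bar",(-.166,0,.13)),("hinge",(.125,0,.13))): print(n,R@X+[x[0],x[1],0])
E
python3 fit.py
```

```text
[ 0.63140957  0.03734822 -0.24665467  0.46333276]
[[-0.79  1.03]
 [-0.06  0.74]
 [-0.21 -0.27]
 [ 0.17 -0.31]
 [ 0.19  0.91]
 [ 1.26  0.29]
 [ 0.    0.45]
 [ 2.09 -0.46]]
bar [0.47043362 0.07787899 0.13      ]
hinge [0.7526264  0.00682807 0.13      ]
```

Run:
```python
from h import *
K=np.array([.607,.0443]);Q=down(np.pi/2-.247)
def st(m): o=bot.get_obs();print(m,round(o["time_s"],2),o["tcp_pos"].round(4) if hasattr(o["tcp_pos"],'round') else o["tcp_pos"],np.round(o["force"],1),round(o["finger_gap"],3),o["finger_force"])
for p in([.5,.3,.42],[*K,.34]):
    q=min((q for q in(bot.inverse_kinematics(p,Q),bot.inverse_kinematics(p,down(-np.pi/2-.247))) if q is not None),key=lambda q:abs(q-np.array(bot.get_obs()["joint_positions"])).max())
    bot.move_j(q)
st("above");print(bot.get_obs()["joint_positions"])
bot.line_to([*K,.24]);
im,d,ci=cam("wrist","pics/w2.png");P=cloud(ci,d)
h=im.max(2);m=(P[...,2]>.185)&(P[...,2]<.199)&(d>0)&(np.hypot(P[...,0]-K[0],P[...,1]-K[1])<.04);q=P[m];print(len(q),q.min(0),q.max(0),np.median(q,0))
st("look")
```

```text
above 4.35 [0.6071 0.0455 0.3402] [-0.2 -0.3  0.1] 0.998 0.0
[-9.71410567e-03  1.36460256e-01  1.28531105e+00  5.34794309e-04
  1.71973393e+00 -1.33429540e+00]
1395 [0.58979214 0.02889588 0.18502525] [0.62181227 0.06021089 0.19899779] [0.60187607 0.04566381 0.19743756]
look 5.22 [0.6078 0.0445 0.2419] [0.2 0.9 0.8] 1.003 0.0
```

View pics/w2.png

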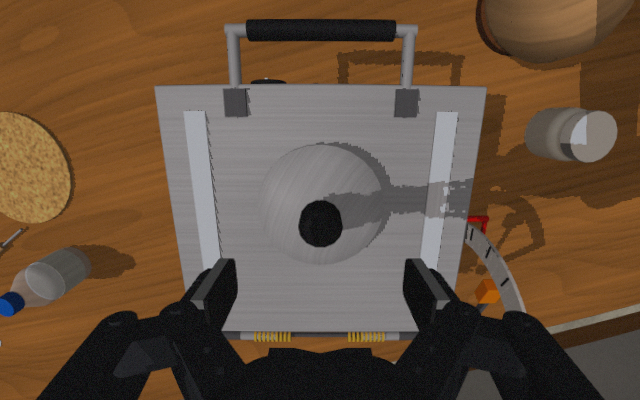

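The knob is centred between the fingers at about (320,223), at world (.606,.0445). Now I'll grasp, lift, carry and set it down.

Run:
```python
from h import *
K=np.array([.606,.0446])
def st(m): o=bot.get_obs();print(m,round(o["time_s"],2),np.round(o["tcp_pos"],4),np.round(o["force"],1),round(o["finger_gap"],3),o["finger_force"])
hit=bot.line_to([*K,.168],v=.12,force_limit=6);st(("down",hit))
if hit: raise SystemExit
bot.move_gripper(0.0);st("grip")
g=bot.get_obs()["tcp_pos"]
bot.line_to([*K,.20],v=.06);bot.line_to([*K,.29],v=.15);st("lift")
if bot.get_obs()["finger_gap"]<.2: raise SystemExit
M=[.495,-.368]
bot.move_ptp([*M,.22],down(np.pi/2-.247));st("over")
bot.line_to([*M,g[2]-.132+.015],v=.15)
h=bot.line_to([*M,g[2]-.132-.006],v=.015,force_limit=3);st(("touch",h))
im,d,ci=cam("top","pics/top1.png")
```

```text
('down', False) 5.97 [0.6065 0.0446 0.1689] [0.5 0.4 1.5] 1.0 0.0
grip 6.53 [0.6063 0.0447 0.1687] [-1.1  0.1  4.9] 0.351 58.922935912851244
lift 7.96 [0.6055 0.0446 0.2887] [ 0.6  0.1 -4.6] 0.35 59.494966159109026
over 9.55 [ 0.4958 -0.367   0.2203] [ 0.2 -0.5 -2.8] 0.348 59.49230088153854
('touch', True) 11.75 [ 0.495  -0.368   0.0375] [-0.1 -0.3  4.3] 0.354 60.25287932250649
```

Run:
```python
from h import *
def st(m): o=bot.get_obs();print(m,round(o["time_s"],2),np.round(o["tcp_pos"],4),np.round(o["force"],1),round(o["finger_gap"],3),o["finger_force"])
bot.move_gripper(1.0);st("open")
p=bot.get_obs()["tcp_pos"];bot.line_to([p[0],p[1],.10],v=.1);bot.line_to([p[0],p[1],.25],v=.25)
B=np.array([.4704,.0779]);q0=np.array(bot.get_obs()["joint_positions"])
for f in(-.247,np.pi-.247): print(f,bot.inverse_kinematics([*B,.25],down(f)))
Q=down(-.247)
bot.move_ptp([*B,.25],Q);bot.move_gripper(.4);st("above bar")
im,d,ci=cam("wrist","pics/w3.png");np.savez("w3.npz",im=im,d=d,**ci);P=cloud(ci,d)
im2,_,_=cam("top","pics/top2.png")
c=np.zeros((480,800,3),np.uint8);c[:,:480]=cv2.resize(im[:400,120:520],(480,480));c[:320,480:]=cv2.resize(im2[150:310,360:520],(320,320));cv2.imwrite("pics/c3.png",c)
xh=np.array([np.cos(-.247),np.sin(-.247)]);r=(P[...,:2]-B);a=r@xh;b=r@np.array([-xh[1],xh[0]])
m=(d>0)&(abs(a)<.025)&(abs(b)<.055)&(P[...,2]>.12)&(P[...,2]<.15);print(m.sum(),P[m].min(0),P[m].max(0),"offset along x",np.percentile(a[m],[1,50,99]),"b",np.percentile(b[m],[1,99]))
```

```text
open 12.38 [ 0.4939 -0.3671  0.0359] [ 0.3 -0.1 -0.5] 1.0 0.0
-0.247 [ 5.65258055e-02 -2.15974996e-01  1.79079290e+00 -4.44089210e-16
  1.56677475e+00  3.03525805e-01]
2.8945926535897932 None
above bar 16.49 [0.4704 0.0779 0.25  ] [-0.5 -0.3  0.9] 0.398 0.0
1918 [0.44800378 0.02340805 0.12896918] [0.48927521 0.1326806  0.13948603] offset along x [-0.00951606 -0.00133536  0.0060703 ] b [-0.05369817  0.05390483]
```

View pics/c3.png

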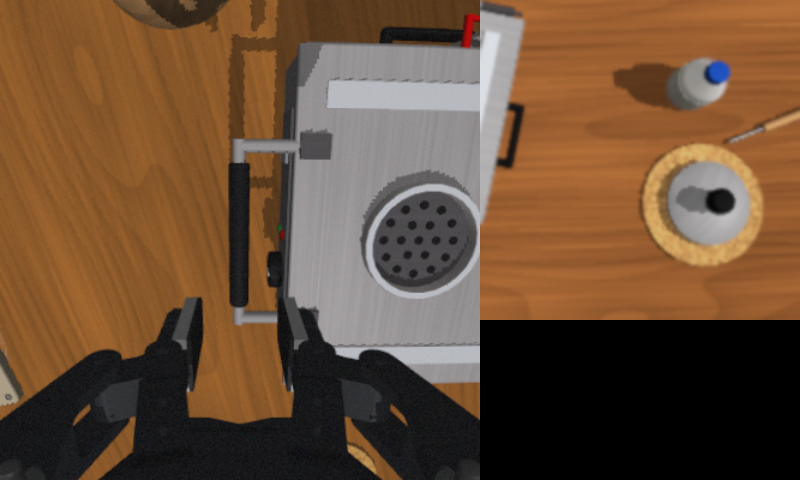

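The left panel shows the bar at about (239,235), lined up with the fingers. The right panel shows the cap standing knob up, well inside the mat. Next I'll grasp the bar and raise it along its arc.

```bash
cat > arc.py <<'E'
from h import *
xh=np.array([np.cos(-.247),np.sin(-.247)]);B=np.array([.4704,.0779])-.0013*xh;H=B+.291*xh
def st(m): o=bot.get_obs();print(m,round(o["time_s"],2),np.round(o["tcp_pos"],4),np.round(o["force"],1),round(o["finger_gap"],3),o["finger_force"])
def bar(th,dz): return np.r_[H-.291*np.cos(th)*xh,.130+.291*np.sin(th)+dz]
E
python3 - <<'E'
from arc import *
h=bot.line_to([*B,.111],v=.12,force_limit=6);st(("down",h))
if h: raise SystemExit
bot.move_gripper(0.);st("grip")
dz=bot.get_obs()["tcp_pos"][2]-.130
for th in np.arange(.05,.441,.065): bot.line_to(bar(th,dz),v=.08);st(round(th,3))
bot.hold(.3)
print("dz",dz)
im,d,ci=cam("wrist","pics/w4.png");np.savez("w4.npz",im=im,d=d,**ci)
im2,d2,c2=cam("scene","pics/scene4.png");np.savez("scene4.npz",im=im2,d=d2,**c2)
im3,d3,c3=cam("top","pics/top4.png");np.savez("top4.npz",im=im3,d=d3,**c3)
c=np.zeros((600,800,3),np.uint8);c[:250,:400]=cv2.resize(im,(400,250))
c[:300,400:]=cv2.resize(im2[200:260,345:425],(400,300),interpolation=cv2.INTER_CUBIC)
c[300:,400:]=cv2.resize(im3[125:200,230:330],(400,300),interpolation=cv2.INTER_CUBIC);cv2.imwrite("pics/c4.png",c)
E
```

```text
('down', False) 17.9 [0.4699 0.0783 0.112 ] [-0.7 -0.   0.4] 0.401 0.0
grip 18.21 [0.4697 0.0783 0.1117] [-0.4  0.6  4.2] 0.164 58.452115058898926
0.05 18.55 [0.4698 0.0782 0.1257] [ 7.7  2.2 -8.5] 0.164 58.68460536003113
0.115 18.93 [0.471  0.0778 0.1442] [ 7.5  1.7 -8.9] 0.162 58.87449324131012
0.18 19.32 [0.4734 0.0773 0.1626] [ 5.1  2.  -8.9] 0.162 58.902981877326965
0.245 19.7 [0.4769 0.0763 0.1809] [ 4.2  3.4 -9.8] 0.162 58.93474280834198
0.31 20.08 [0.4816 0.0752 0.1993] [-1.   5.  -8.1] 0.157 59.02389585971832
0.375 20.47 [0.4872 0.0737 0.2169] [-4.5  5.2 -7.6] 0.159 58.98513078689575
0.44 20.85 [0.4938 0.072  0.2341] [-9.1  5.6 -6.3] 0.158 58.981311321258545
dz -0.018265243819074434
```

View pics/c4.png

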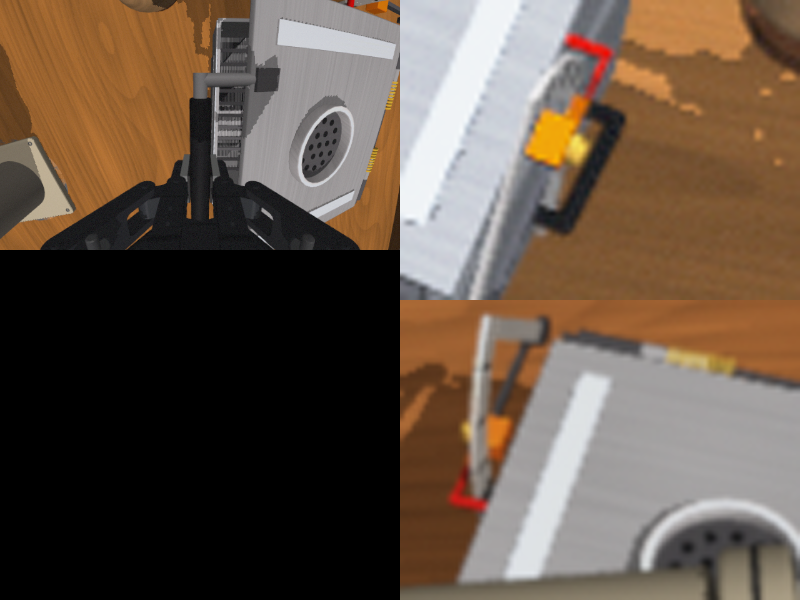

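Run:
```python
from h import *; from fit import fit,res,ld
x=fit();R=Rn.from_euler('z',x[2]).as_matrix();S=lambda P:(P-[x[0],x[1],0])@R
for n in("top4","scene4","wrist:w4"):
    f=n.split(":")[-1];z=np.load(f+".npz");d=z["d"];P=S(cloud(ld(f+".npz"),d))
    X,Y,Z=P[...,0],P[...,1],P[...,2]; m=(d>0)&(X>-.09)&(X<.1)&(abs(Y)>.06)&(abs(Y)<.13)&(abs(Z-(.134+(.125-X)*np.tan(.45)))<.02)
    q=P[m]
    for _ in range(3):
        A=np.c_[q[:,0],q[:,1],np.ones(len(q))];c=np.linalg.lstsq(A,q[:,2],rcond=None)[0];e=q[:,2]-A@c;q=q[abs(e)<max(2.5*e.std(),.0005)]
    print(n,len(q),"cover angle",np.arctan(-c[0]),"y tilt",c[1],"z at hinge",c[0]*.125+c[2])
for f in("w1","top0","scene0","scene4","top4"):
    z=np.load(f+".npz");P=S(cloud(ld(f+".npz"),z["d"]));h=cv2.cvtColor(z["im"],cv2.COLOR_BGR2HSV)
    box=(abs(P[...,0]-.05)<.09)&(P[...,1]>.135)&(P[...,1]<.19)&(P[...,2]>.12)&(P[...,2]<.25)&(z["d"]>0)&(h[...,1]>180)
    for nm,m in(("orange",box&(h[...,0]>9)&(h[...,0]<19)&(h[...,2]>150)),("red",box&((h[...,0]<5)|(h[...,0]>174))&(h[...,2]>90))):
        q=P[m]
        if len(q)<3: continue
        r=np.hypot(q[:,2]-.13,.125-q[:,0]);a=np.arctan2(q[:,2]-.13,.125-q[:,0])
        print(f,nm,len(q),"r",np.percentile(r,[3,50,97]).round(3),"ang",np.percentile(a,[3,25,50,75,97]).round(3),"y",np.percentile(q[:,1],[3,97]).round(3))
        if nm=="orange":
            k=r>.103; print("   nose",k.sum(),a[k].round(3)[:20])
```

```text
top4 4054 cover angle 0.4158480703958833 y tilt 0.001028109996042581 z at hinge 0.13669277703099586
scene4 4840 cover angle 0.4166311342462118 y tilt 0.0009077802720014183 z at hinge 0.1353352391556086
wrist:w4 28627 cover angle 0.4168473181380151 y tilt 0.0014373908878794195 z at hinge 0.13458902082375318
w1 orange 157 r [0.082 0.098 0.109] ang [0.414 0.464 0.503 0.515 0.525] y [0.146 0.16 ]
   nose 18 [0.434 0.439 0.443 0.447 0.45  0.445 0.449 0.456 0.455 0.457 0.457 0.461
 0.461 0.463 0.47  0.474 0.472 0.474]
w1 red 106 r [0.114 0.134 0.138] ang [-0.01   0.006  0.017  0.025  0.029] y [0.141 0.16 ]
top0 orange 40 r [0.077 0.086 0.099] ang [0.479 0.513 0.523 0.534 0.553] y [0.143 0.154]
   nose 0 []
top0 red 22 r [0.12  0.131 0.133] ang [0.011 0.014 0.028 0.034 0.043] y [0.143 0.16 ]
scene0 orange 25 r [0.079 0.103 0.132] ang [0.024 0.454 0.47  0.493 0.529] y [0.144 0.159]
   nose 12 [0.468 0.03  0.455 0.477 0.481 0.47  0.456 0.476 0.007 0.454 0.467 0.464]
scene0 red 11 r [0.119 0.132 0.136] ang [0.001 0.008 0.019 0.021 0.027] y [0.152 0.159]
scene4 orange 20 r [0.078 0.103 0.11 ] ang [0.424 0.466 0.476 0.486 0.534] y [0.144 0.159]
   nose 10 [0.458 0.47  0.475 0.468 0.478 0.447 0.479 0.467 0.461 0.471]
scene4 red 23 r [0.121 0.134 0.137] ang [0.412 0.429 0.436 0.444 0.45 ] y [0.142 0.159]
top4 orange 41 r [0.076 0.087 0.098] ang [0.473 0.515 0.528 0.536 0.555] y [0.143 0.154]
   nose 0 []
top4 red 26 r [0.115 0.133 0.137] ang [0.424 0.437 0.443 0.453 0.46 ] y [0.143 0.159]
```

Run:
```python
from arc import *
dz=-.01827
for th in(.455,.472): bot.line_to(bar(th,dz),v=.06)
bot.hold(.3);st("up")
for n in("wrist","scene","top"):
    im,d,ci=cam(n,f"pics/{n}5.png");np.savez(f"{n}5.npz",im=im,d=d,**ci)
from fit import fit,ld
x=fit();R=Rn.from_euler('z',x[2]).as_matrix();S=lambda P:(P-[x[0],x[1],0])@R
for f in("w1","scene0","wrist5","scene5","top5"):
    z=np.load(f+".npz");d=z["d"];P=S(cloud(ld(f+".npz"),d));X,Y,Z=P[...,0],P[...,1],P[...,2]
    t0=0. if f[-1] in"01" else .45
    m=(d>0)&(X>-.09)&(X<.1)&(abs(Y)>.08)&(abs(Y)<.13)&(abs(Z-(.134+(.125-X)*np.tan(t0)))<.02);q=P[m]
    for _ in range(4):
        A=np.c_[q[:,0],q[:,1],np.ones(len(q))];c=np.linalg.lstsq(A,q[:,2],rcond=None)[0];e=q[:,2]-A@c;q=q[abs(e)<max(2*e.std(),.0005)]
    th=np.arctan(-c[0]);off=((c[0]*.125+c[2])-.13)*np.cos(th)-.004
    print(f,"cover",th.round(4),"perp bias mm",(off*1e3).round(2))
    h=cv2.cvtColor(z["im"],cv2.COLOR_BGR2HSV)
    box=(abs(X-.05)<.09)&(Y>.135)&(Y<.175)&(Z>.12)&(Z<.25)&(d>0)&(h[...,1]>180)
    for nm,m,a0 in(("body",box&(h[...,0]>9)&(h[...,0]<19)&(h[...,2]>150),.45),("nose",box&(h[...,0]>6)&(h[...,0]<19)&(h[...,2]>110),.45),("red",box&((h[...,0]<5)|(h[...,0]>174))&(h[...,2]>90),th)):
        q=P[m];dx,dzz=.125-q[:,0],q[:,2]-.13;r=np.hypot(dx,dzz);t=(dzz*np.cos(a0)-dx*np.sin(a0))*1e3;k={"body":(r>.078)&(r<.096),"nose":(r>.1005)&(r<.1125),"red":r>.111}[nm]
        if k.sum()>2: print("  ",nm,k.sum(),"t mm",np.percentile(t[k],[3,25,50,75,97]).round(1),"y",np.percentile(q[k,1],[3,97]).round(3))
a=cv2.imread("pics/wrist5.png")[0:75,540:640];b=cv2.imread("pics/scene5.png")[210:247,365:415]
c=np.zeros((600,800,3),np.uint8);c[:]=cv2.resize(a,(800,600),interpolation=cv2.INTER_CUBIC);c[360:,:320]=cv2.resize(b,(320,240),interpolation=cv2.INTER_CUBIC);cv2.imwrite("pics/c5.png",c)
```

```text
up 22.1 [0.4973 0.0712 0.2422] [-11.4   5.4  -3.8] 0.164 58.91950786113739
w1 cover -0.0016 perp bias mm 1.29
   body 61 t mm [3.7 5.9 6.1 6.2 6.5] y [0.146 0.16 ]
   nose 62 t mm [-1.8  0.1  1.6  2.3  5.5] y [0.147 0.16 ]
   red 106 t mm [-1.1  1.   2.4  3.5  4.2] y [0.141 0.16 ]
scene0 cover -0.0035 perp bias mm 1.23
   body 8 t mm [-2.4  3.7  4.3  6.1  7. ] y [0.144 0.158]
   nose 13 t mm [-0.3  0.4  1.4  2.1  3.2] y [0.153 0.159]
   red 11 t mm [0.6 1.5 3.1 3.2 3.7] y [0.152 0.159]
wrist5 cover 0.4466 perp bias mm 0.52
   body 181 t mm [4.6 5.  5.3 5.6 6.1] y [0.143 0.153]
   nose 61 t mm [-5.6 -1.2  1.3  3.7  5.5] y [0.143 0.148]
   red 116 t mm [-0.6  0.9  1.9  2.6  3.5] y [0.139 0.146]
scene5 cover 0.4464 perp bias mm 1.17
   body 4 t mm [-0.2  2.8  4.3  5.4  6.9] y [0.145 0.159]
   nose 15 t mm [-0.3  1.   2.5  3.8  5. ] y [0.153 0.159]
   red 25 t mm [0.  1.9 2.8 3.9 6.4] y [0.142 0.159]
top5 cover 0.4459 perp bias mm 2.38
   body 30 t mm [4.6 6.1 6.7 7.1 8.6] y [0.143 0.155]
   red 28 t mm [-0.2  2.1  3.8  4.3  5.8] y [0.143 0.159]
```

View pics/c5.png

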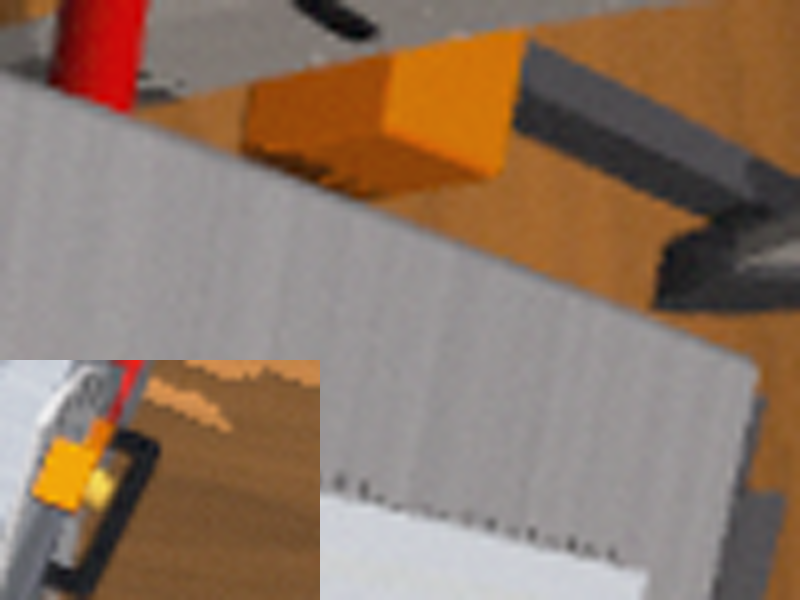

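The wrist crop shows the red pointer at top left, just ahead of the orange index block, close to level. I'll measure the index angle without an offset bias, from the slope of the block's top face and the arm's direction.

Run:
```python
from h import *; from fit import fit,ld
x=fit();R=Rn.from_euler('z',x[2]).as_matrix();S=lambda P:(P-[x[0],x[1],0])@R
a0=.45
for f,b in(("w1",1.29),("wrist5",.52),("w4",.6),("top0",2.4),("top5",2.4)):
    z=np.load(f+".npz");d=z["d"];P=S(cloud(ld(f+".npz"),d));h=cv2.cvtColor(z["im"],cv2.COLOR_BGR2HSV)
    m=(d>0)&(h[...,0]>9)&(h[...,0]<20)&(h[...,1]>180)&(h[...,2]>130)&(P[...,1]>.138)&(P[...,1]<.17)&(P[...,2]>.14)&(P[...,2]<.2)&(P[...,0]>0)&(P[...,0]<.09)
    q=P[m];dx,dz=.125-q[:,0],q[:,2]-.13;s=(dx*np.cos(a0)+dz*np.sin(a0))*1e3;t=(dz*np.cos(a0)-dx*np.sin(a0))*1e3-b
    k=(s>77)&(s<97)&(t>3)&(t<7);s,t,y=s[k],t[k],q[k,1]*1e3
    if k.sum()<10: continue
    for _ in range(4):
        A=np.c_[s-87,y-150,np.ones(len(s))];c=np.linalg.lstsq(A,t,rcond=None)[0];e=t-A@c;g=abs(e)<2*e.std();s,t,y=s[g],t[g],y[g]
    print(f,len(s),"slope->theta",(a0+c[0]).round(4),"y slope",c[1].round(3),"t@87",c[2].round(2),"->theta if half=6:",(a0+(c[2]-6)/87).round(4),"rms",e.std().round(2),"s",s.min().round(),s.max().round(),"y",y.min().round(),y.max().round())
    # arm rod (dark) between hinge and block
    m=(d>0)&(h[...,2]<110)&(h[...,1]<70)&(P[...,1]>.14)&(P[...,1]<.165);q=P[m];dx,dz=.125-q[:,0],q[:,2]-.13;s=(dx*np.cos(a0)+dz*np.sin(a0))*1e3;t=(dz*np.cos(a0)-dx*np.sin(a0))*1e3-b
    k=(s>18)&(s<72)&(abs(t)<8)
    if k.sum()>20:
        c=np.polyfit(s[k],t[k],1);e=t[k]-np.polyval(c,s[k]);print("   rod",k.sum(),"theta",a0+c[0],"t mid",np.median(t[k]),"rms",e.std(),"t pct",np.percentile(t[k],[5,95]).round(1))
```

```text
w1 54 slope->theta 0.4266 y slope 0.006 t@87 4.85 ->theta if half=6: 0.4368 rms 0.19 s 82.0 97.0 y 146.0 166.0
   rod 170 theta 0.4393357300349486 t mid -0.4691586424258499 rms 2.0301256392155396 t pct [-3.7  2.2]
wrist5 186 slope->theta 0.4683 y slope 0.036 t@87 4.86 ->theta if half=6: 0.4369 rms 0.4 s 78.0 97.0 y 142.0 154.0
   rod 296 theta 0.46376943139271465 t mid 1.7240671989975136 rms 1.7281694154904508 t pct [-2.6  2.6]
w4 179 slope->theta 0.4585 y slope 0.023 t@87 4.76 ->theta if half=6: 0.4358 rms 0.32 s 78.0 97.0 y 142.0 154.0
   rod 234 theta 0.5200635628149601 t mid 1.4199447032789672 rms 1.6232173858019021 t pct [-3.2  2.4]
top0 26 slope->theta 0.438 y slope -0.043 t@87 4.12 ->theta if half=6: 0.4284 rms 0.66 s 77.0 96.0 y 143.0 153.0
   rod 23 theta 0.4459900487632463 t mid 1.9250994459221036 rms 1.02615240509621 t pct [-0.3  3.4]
top5 23 slope->theta 0.4173 y slope -0.066 t@87 4.31 ->theta if half=6: 0.4306 rms 0.54 s 78.0 97.0 y 142.0 155.0
   rod 21 theta 0.44771394358733946 t mid 1.8184224753364986 rms 1.1189999339126986 t pct [0.3 3.5]
```

Run:
```python
from arc import *
st("end");print(bot.close_job())
```

```text
end 22.25 [0.4973 0.0712 0.2422] [-11.4   5.5  -3.5] 0.156 58.918797969818115
the job is handed in; nothing more can be done
None
```

I handed the job in at 22 s: the cap stands knob up on the mat, and the gripper still holds the cover at about 0.447 rad. I put the index at about 0.445 rad, though my separate readings of it ran from 0.42 to 0.47, so the pointer is level with it only to within about 0.02 rad.

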